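Clip the torque wrench into its setting cradle and set it to 6

TASK

Pick up the torque wrench, press its steel rod down past the two sprung roller jaws until it sits fully home in both forks of the setting cradle, with the dial head over the blue pad. Then, with the wrench clipped there, turn the black scale sleeve until its red pointer clicks in at 6, and let go. Leave the other things on the bench where they are.

Things in the scene. Friction and masses are not known exactly. Their poses are not given: they have to be found in the camera images.
- wrench: loose torque wrench, about 0.6 kg, lying flat, 352 mm long, 92 mm high. Origin: underside, below the grip point of its rod; x along the rod, away from the handle, z up. At x = 105 mm the centre of its round grey head (72 mm across, 45 mm high), on it a white dial disc 100 mm across, top at z = 50 mm, numbered 1 to 8, and on that the upright black scale sleeve. Centre of mass about x = 10 mm
- wrench_grip (a point): point on the rod's axis, 105 mm behind the head's centre and 26 mm above the wrench's underside: best grip, from above across the rod. Axes as wrench. Steel rod 16 mm diameter, bare from 69 mm ahead of this point to 70 mm behind it; then a blue handle 32 mm diameter to 185 mm behind and a black rubber foot 42 mm wide to 197 mm. This point ends midway between the forks
- sleeve (a joint): angle of the scale sleeve, rad: 0 at number 1, growing clockwise as seen from above, 0.5 rad per number (6 at 2.5, 8 at 3.5), a detent click at each number (about 0.05 N m to get over; pulls in to the nearest number when let go), stops just beyond 1 and 8. Starts between 1 and 3
- sleeve_grip (a point): point on the sleeve's upright axis, 23 mm above the dial face: where to grip. Sleeve: black ribbed cylinder, 44 mm diameter, top 42 mm above the dial face. This point's x axis: direction of the red pointer line on the sleeve's top, side and foot. The numbers lie 41 mm from the axis: from above, 1 is 1.75 rad anticlockwise of the wrench's x axis, each next 0.5 rad further clockwise
- cradle: setting cradle fixed to the bench. Origin: underside, midway between its forks; x towards its flat blue pad, z up. Grey base 12 mm thick, 90 mm wide, x = -75 to 160 mm; round blue pad 80 mm across at x = 105 mm for the wrench's head; two steel forks at x = -37 and 37 mm, each 10 mm long, slot 19 mm wide along x, floor 30 mm above the bench, prongs to 54 mm (-y side) and 40 mm (+y side)
- cradle_seat (a point): point midway between the forks, 38 mm above the bench, where wrench_grip lies when the rod is home and the head rests on the blue pad. Axes as cradle
- jaw_a (a joint): opening of the jaw on the fork next to the blue pad, rad: 0 closed over the slot, grows as it swings out. Red sprung jaw hinged on the +y prong, with a 10 mm brass roller leaning over the slot, 55 mm above the bench at its top; a rod pressed straight down pushes it aside to +y (about 8 N each jaw) and it springs back over the rod
- jaw_b (a joint): the same for the fork away from the blue pad
- bin: bystander: small open blue bin with bolts, 110 x 130 x 60 mm, origin under its centre
- pot: bystander: white grease pot with yellow cap, 70 mm diameter, 75 mm high, origin under its centre
- gear: bystander: grey ring, 72 mm diameter, 22 mm high, origin under its centre
- driver: bystander: screwdriver with red handle lying on the bench, about 200 mm long, origin under its middle

How it is judged:
By the outcome, as a careful person would: the job done as asked, in the order asked, and still so for the second after the job is handed in, with the robot touching nothing.
It also fails if it takes over 67 s, if anything falls off the work surface, if the arm or the gripper's body presses on something with over 40 N, if the wrist force passes 120 N, or if a joint passes its speed limit or range.

ROBOT

A 6-joint arm with a two-finger parallel gripper is mounted at the origin on the work surface. World frame = base frame: x ahead of the robot, y to its left, z up, the work surface at z = 0. Lengths are in m, angles in rad, forces in N, time in s.
With the tool pointing down it reaches from about 0.275 to 0.85 m from the base axis. Payload 19 kg.
Tool frame: the origin (TCP) lies at the very end of the fingers, on their centre line; the grasp point (between the pads) lies 19 mm behind it; z points along the fingers, y is the line along which they close (so a half turn about z gives the same grasp; the last joint's range is limited). The gripper opens to 85 mm and grips with 20 to 120 N. Pads are 22 mm wide; open, the fingers measure 114 mm over their backs; the gripper's body (76 mm by 85 mm) begins 54 mm behind the grasp point. The pads swing forward as they close: fully open they stand 13 mm farther back than shut.
Start: joints at [1.109, 0.15, 1.437, -0, 1.554, -0.134], TCP at [0.185, 0.544, 0.231] pointing down, gripper open.
Joint ranges: [-2.8, 2.8], [-0.68, 2.1], [0.12, 2.68], [-1.39, 4.53], [0.16, 2.79], [-2.81, 2.81]. Speed limits (rad/s): [1.89, 1.89, 2.22, 3.01, 3.01, 3.01].

INTERFACE

Orientations are given as a unit quaternion [w, x, y, z].
In Python, from bench import sensors, capture, get_calibration, r gives the robot as it stands.
- The arm moves only by the shell command python3 -m handwheel 'ROWS' [OPENING] [FORCE]. ROWS is JSON, a list of rows, each an object of numbers: "x", "y", "z": the shift along the world's x, y, z in mm; "wx", "wy", "wz": the turn, a rotation vector about the world's x, y, z in degrees. A call has 1 to 8 rows; each row is the pose to reach, as a shift and turn from the pose commanded when the call began; what a row does not reach only later rows make up. A row lasts 1/12 s, in which the tool goes at most 41.7 mm and 7.16 degrees, less where a joint would pass 70% of its speed; a pose out of reach is approached as far as the arm can. A call with a gripper value outside its range is refused whole. OPENING is the opening, from 0 (shut) to 1 (fully open), set as the call begins (- or left out, the last holds). The fingers move at their own pace and stop on an object; FORCE is the grip in N (left out, the last holds). Time passes only in rows, so rows that repeat a pose let the fingers close. It gives the time, the measured TCP pose, the force, the opening and the grip force at its end, in the units of the state.
- sensors.state(): the state, without advancing time (a new reading comes with each control period).
- capture(name): name is "scene" or "top"; returns the picture (480x640x3 uint8, blue, green, red); there is no depth.
- get_calibration(name): a dict with "K" (3x3 intrinsics, pixels), "dist_coeffs" ([k1, k2, p1, p2, k3] as OpenCV has them; the pictures are not rectified), "R" (3x3) and "t" (3): a world point X has camera coordinates R X + t. Camera axes: x right, y down, z forward; pixel columns grow to the right and rows downward; lengths in m; the calibration is good to about 2 mm. A picture is of the moment at which its call begins. get_calibration takes no time and is no camera call.
- r.close_job(): hands the job in; it is judged then, once.
The state is a dict: "time_s": time; "q": joint angles; "qd": joint speeds; "joint_efforts": joint torques, N m; "tool_pos": TCP position; "eef_rot": TCP orientation; "ft_force": force on the tool from outside, world axes, zero at the start; "moment": the same for the moment, N m; "grip_width": finger opening in m; "gripper_force": force on a finger pad.
Only numpy, scipy, OpenCV 4.12 (cv2) and the standard library are available. Lean on these libraries where they do the work, as an engineer would, in place of code of your own. Each camera call takes 0.05 s, during which the arm holds its last target. There are 200 camera calls.

## Working session

There is one attempt and no reset: what is moved stays moved. The work goes in short steps, Python scripts to look and compute and a shell command to move; the robot and the scene stay as the last step left them, time stands still between calls to the robot, and variables do not carry over. Pictures are saved under pics/ and viewed, at most 10 in all, crops included, and the job is handed in when it is done.

```bash
mkdir -p pics
python3 - <<'E'
from bench import sensors, capture, get_calibration
import cv2
for n in("scene","top"):
    cv2.imwrite(f"pics/{n}0.png",capture(n)); c=get_calibration(n); print(n,c)
s=sensors.state();print(s)
E
```

```text
scene {'K': array([[507.2763101 ,   0.        , 320.60142313],
       [  0.        , 507.2763101 , 243.25747017],
       [  0.        ,   0.        ,   1.        ]]), 'dist_coeffs': array([-0.13625354,  0.        ,  0.        ,  0.        ,  0.        ]), 'R': array([[-0.6506716 ,  0.75928993,  0.01026076],
       [ 0.51011958,  0.44707524, -0.73478007],
       [-0.56249843, -0.4728663 , -0.67822782]]), 't': array([ 0.39162211, -0.25841829,  1.6772447 ])}
top {'K': array([[506.50569583,   0.        , 320.95581505],
       [  0.        , 506.50569583, 237.60889118],
       [  0.        ,   0.        ,   1.        ]]), 'dist_coeffs': array([-0.02729753,  0.        ,  0.        ,  0.        ,  0.        ]), 'R': array([[-5.71497758e-05, -9.99978310e-01,  6.58608738e-03],
       [-9.91311356e-01, -8.09657443e-04, -1.31533800e-01],
       [ 1.31536280e-01, -6.53638034e-03, -9.91289808e-01]]), 't': array([-0.00715824,  0.60196942,  1.27829821])}
{'time_s': 0.1, 'q': array([ 1.10899677e+00,  1.50913186e-01,  1.43790491e+00,  3.29450072e-05,
        1.55378816e+00, -1.34008443e-01]), 'qd': array([ 0.00011476, -0.00111092, -0.00249801, -0.00090989, -0.00052934,
       -0.00082406]), 'joint_efforts': array([ 4.04473671e-03, -7.14375687e+01, -5.71790636e+01, -2.65939889e-04,
        7.03715559e-03,  7.91657112e-05]), 'tool_pos': array([0.18504709, 0.54420165, 0.23077971]), 'eef_rot': array([-1.64500580e-04,  1.63163052e-01,  9.86598987e-01, -4.79648179e-04]), 'ft_force': array([ 0.03462822, -0.77684702,  0.58837281]), 'moment': array([ 0.07866757, -0.01364092, -0.00149656]), 'gripper_force': 0.0, 'grip_width': 0.08529997429474352}
```

View pics/top0.png

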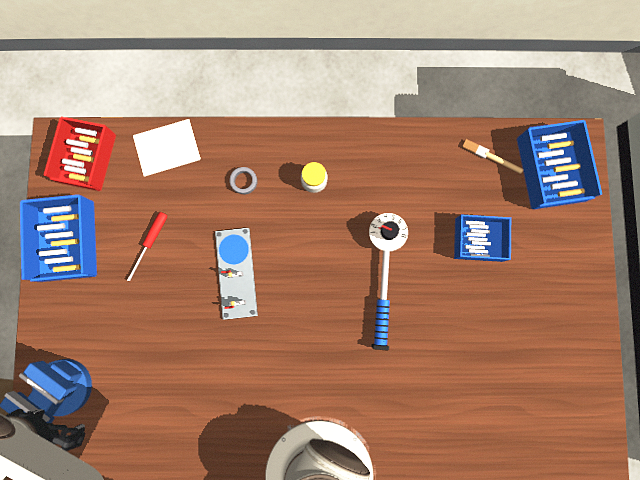

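View pics/scene0.png

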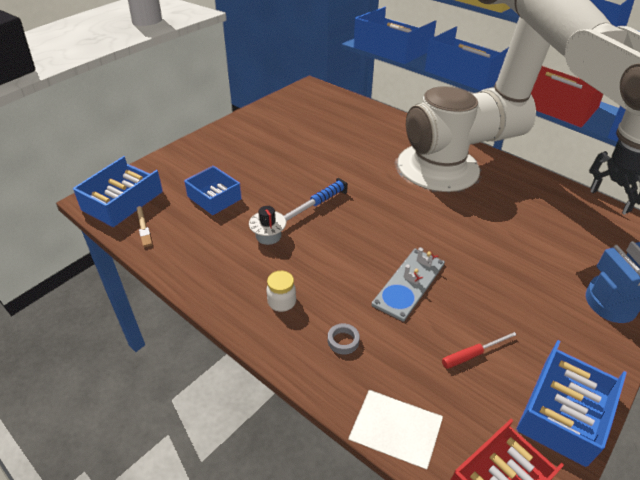

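The top view shows the wrench with its head at about (389,232) and foot at (381,347), and the cradle with its blue pad at (234,249). The forks are at about y=273 and y=303. I'll enlarge both.

Run:
```python
import cv2,numpy as np
i=cv2.imread("pics/top0.png")
a=i[205:355,340:440]; b=i[220:325,200:275]
A=cv2.resize(a,None,fx=4,fy=4,interpolation=cv2.INTER_CUBIC)
B=cv2.resize(b,None,fx=5,fy=5,interpolation=cv2.INTER_CUBIC)
o=np.zeros((600,790,3),np.uint8);o[:,:400]=A;o[:525,405:780]=B
cv2.imwrite("pics/crop1.png",o)
```

```text
(no output)
```

View pics/crop1.png

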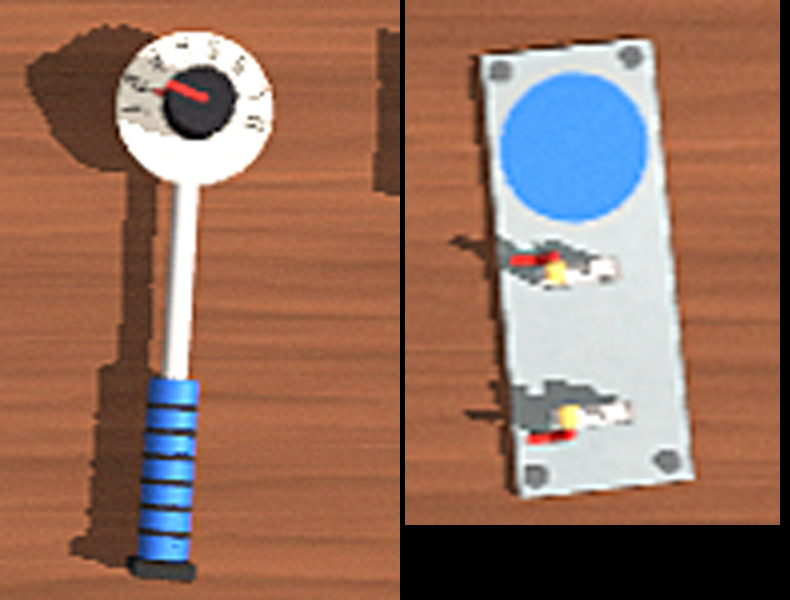

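```bash
cat > h.py <<'E'
import cv2,numpy as np
from bench import sensors,capture,get_calibration
def ray(n,px):
    c=get_calibration(n);p=cv2.undistortPoints(np.array(px,float).reshape(-1,1,2),c["K"],c["dist_coeffs"])[:,0]
    d=np.c_[p,np.ones(len(p))]@c["R"]; o=-c["R"].T@c["t"]; return o,d
def on(n,px,z):
    o,d=ray(n,px); s=(np.atleast_1d(z)-o[2])/d[:,2]; return o+s[:,None]*d
def proj(n,X):
    c=get_calibration(n);return cv2.projectPoints(np.array(X,float),cv2.Rodrigues(c["R"])[0],c["t"],c["K"],c["dist_coeffs"])[0][:,0]
def cen(m):
    k,l,s,c=cv2.connectedComponentsWithStats(m.astype(np.uint8)); i=1+s[1:,4].argmax(); return c[i],s[i]
E
python3 - <<'E'
from h import *
np.set_printoptions(precision=4,suppress=True)
i=cv2.imread("pics/top0.png").astype(int)
sub=i[225:270,210:260]; m=(sub[...,0]-sub[...,2]>90); c,s=cen(m); pad=c+[210,225]; print("pad px",pad,s, on("top",[pad],.012))
f=lambda P,k,o:(np.array(P)+.5)/k-.5+o
C=on("top",f(np.array([(481,55),(652,40),(693,478),(520,497)])-[405,0],5,[200,220]),.012)
M=np.array([(160,45),(160,-45),(-75,-45),(-75,45)])/1e3
# rigid fit
def fit(M,W):
    a=M-M.mean(0);b=W[:,:2]-W[:,:2].mean(0);th=np.arctan2((a[:,0]*b[:,1]-a[:,1]*b[:,0]).sum(),(a*b).sum())
    R=np.array([[np.cos(th),-np.sin(th)],[np.sin(th),np.cos(th)]]);t=W[:,:2].mean(0)-R@M.mean(0);return th,R,t,W[:,:2]-(M@R.T+t)
th,R,t,e=fit(M,C);print("cradle",np.degrees(th),t,"res",e.ravel(),"pad pred",R@[.105,0]+t)
W=on("top",f([(194,108),(186.5,187),(174.5,379),(163,571)],4,[340,205]),[.05,.026,.026,.026])
print(W); M2=np.array([(105,0),(57,0),(-70,0),(-191,0)])/1e3
th,R,t,e=fit(M2,W);print("wrench",np.degrees(th),t,e.ravel())
# dial centroid
from numpy import array
sub=i[205:260,360:420]; m=(sub.min(2)>150);
c,s=cen(m);print(s[:4]+[360,205,0,0])
E
```

```text
pad px [233.2975 249.0751] [  9   9  30  31 706] [[0.5748 0.2251 0.012 ]]
cradle 6.319439371718057 [0.4702 0.2123] res [-0.0001  0.0008 -0.0018 -0.0007  0.0009 -0.0003  0.001   0.0002] pad pred [0.5746 0.2239]
[[ 0.6164 -0.1808  0.05  ]
 [ 0.5675 -0.1783  0.026 ]
 [ 0.4424 -0.1685  0.026 ]
 [ 0.3202 -0.1593  0.026 ]]
wrench -4.2400170340605055 [ 0.5113 -0.1736] [ 0.0004  0.0005 -0.0007 -0.0006  0.0009 -0.0001 -0.0006  0.0002]
[369 213  39  47]
```

```bash
python3 - <<'E'
from h import *
i=cv2.imread("pics/scene0.png").astype(int)
sub=i[275:320,370:425]; m=(sub[...,0]-sub[...,2]>90); c,s=cen(m); pad=c+[370,275]; print("pad px",pad,s, on("scene",[pad],.012))
E
python3 -m handwheel '[{"x":131,"y":-290},{"x":131,"y":-290},{"x":131,"y":-290},{"x":131,"y":-290},{"x":131,"y":-290},{"x":131,"y":-290},{"x":131,"y":-290},{"x":131,"y":-290}]' 1 40
```

```text
pad px [397.81556684 296.36717428] [ 12  10  32  24 591] [[0.57835527 0.22857001 0.012     ]]invalid input at $[0]: expected keys x, y, z, wx, wy, wz
```

```bash
python3 -m handwheel '[{"x":131,"y":-290,"z":0,"wx":0,"wy":0,"wz":14.5},{"x":131,"y":-290,"z":0,"wx":0,"wy":0,"wz":14.5},{"x":131,"y":-290,"z":0,"wx":0,"wy":0,"wz":14.5},{"x":131,"y":-290,"z":0,"wx":0,"wy":0,"wz":14.5},{"x":131,"y":-290,"z":0,"wx":0,"wy":0,"wz":14.5},{"x":131,"y":-290,"z":0,"wx":0,"wy":0,"wz":14.5},{"x":131,"y":-290,"z":0,"wx":0,"wy":0,"wz":14.5},{"x":131,"y":-290,"z":0,"wx":0,"wy":0,"wz":14.5}]' 1 40
```

```text
time_s: 0.77
tool_pos: [0.3165, 0.2519, 0.2312]
eef_rot: [0.0, 0.038, 0.999, -0.0]
ft_force: [0.9, 0.3, -0.5]
grip_width: 0.0855
gripper_force: 0.0
```

```bash
python3 -m handwheel '[{"x":98,"y":-213,"z":0,"wx":0,"wy":0,"wz":0},{"x":98,"y":-213,"z":0,"wx":0,"wy":0,"wz":0},{"x":98,"y":-213,"z":0,"wx":0,"wy":0,"wz":0},{"x":98,"y":-213,"z":0,"wx":0,"wy":0,"wz":0},{"x":98,"y":-213,"z":0,"wx":0,"wy":0,"wz":0},{"x":98,"y":-213,"z":0,"wx":0,"wy":0,"wz":0}]'
python3 -m handwheel '[{"x":97,"y":-212,"z":-80,"wx":0,"wy":0,"wz":0},{"x":97,"y":-212,"z":-80,"wx":0,"wy":0,"wz":0},{"x":97,"y":-212,"z":-80,"wx":0,"wy":0,"wz":0},{"x":97,"y":-212,"z":-80,"wx":0,"wy":0,"wz":0},{"x":97,"y":-212,"z":-80,"wx":0,"wy":0,"wz":0},{"x":97,"y":-212,"z":-80,"wx":0,"wy":0,"wz":0},{"x":97,"y":-212,"z":-80,"wx":0,"wy":0,"wz":0}]'
python3 - <<'E'
from h import *
a=capture("top");b=capture("scene")
A=cv2.resize(a[190:360,330:430],None,fx=3.5,fy=3.5,interpolation=cv2.INTER_CUBIC)
B=cv2.resize(b[100:270,230:350],None,fx=3.5,fy=3.5,interpolation=cv2.INTER_CUBIC)
cv2.imwrite("pics/c2.png",np.hstack([A,B]));print(A.shape,B.shape)
s=sensors.state();print(s["tool_pos"],s["eef_rot"],s["ft_force"])
E
```

```text
time_s: 1.27
tool_pos: [0.4148, 0.0381, 0.2311]
eef_rot: [0.0, 0.038, 0.999, -0.0]
ft_force: [1.3, 0.7, -0.4]
grip_width: 0.0856
gripper_force: 0.0
time_s: 1.85
tool_pos: [0.5116, -0.1752, 0.1477]
eef_rot: [-0.002, 0.039, 0.999, 0.0]
ft_force: [1.3, 1.3, 0.0]
grip_width: 0.0856
gripper_force: 0.0
(595, 350, 3) (595, 420, 3)
[ 0.51078077 -0.17147611  0.14996904] [-1.18269140e-03  3.83244671e-02  9.99264503e-01  5.37919885e-04] [-0.05898878  0.64085323  0.71767949]
```

View pics/c2.png

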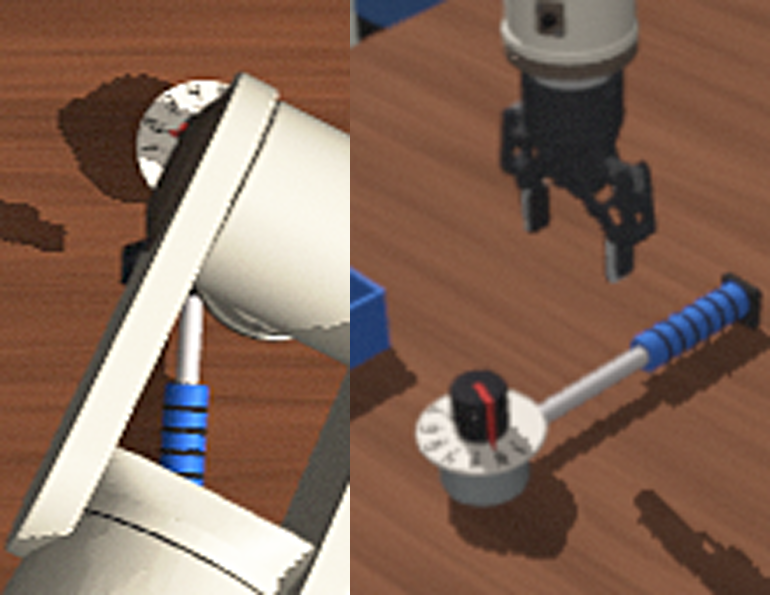

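The scene crop shows the open fingers straddling the rod, ahead of the handle. I'll descend and grip.

```bash
python3 -m handwheel '[{"x":0,"y":-1,"z":-35,"wx":0,"wy":0,"wz":0},{"x":0,"y":-1,"z":-70,"wx":0,"wy":0,"wz":0},{"x":0,"y":-1,"z":-100,"wx":0,"wy":0,"wz":0},{"x":0,"y":-1,"z":-120,"wx":0,"wy":0,"wz":0},{"x":0,"y":-1,"z":-135,"wx":0,"wy":0,"wz":0},{"x":0,"y":-1,"z":-142,"wx":0,"wy":0,"wz":0},{"x":0,"y":-1,"z":-142,"wx":0,"wy":0,"wz":0}]'
python3 -m handwheel '[{"x":0,"y":0,"z":0,"wx":0,"wy":0,"wz":0},{"x":0,"y":0,"z":0,"wx":0,"wy":0,"wz":0},{"x":0,"y":0,"z":0,"wx":0,"wy":0,"wz":0},{"x":0,"y":0,"z":0,"wx":0,"wy":0,"wz":0},{"x":0,"y":0,"z":0,"wx":0,"wy":0,"wz":0},{"x":0,"y":0,"z":0,"wx":0,"wy":0,"wz":0},{"x":0,"y":0,"z":0,"wx":0,"wy":0,"wz":0},{"x":0,"y":0,"z":0,"wx":0,"wy":0,"wz":0}]' 0 100
python3 -c "
from h import *
s=sensors.state();print(s['tool_pos'],s['eef_rot'],s['ft_force'])"
```

```text
time_s: 2.53
tool_pos: [0.5105, -0.1706, 0.0085]
eef_rot: [-0.001, 0.037, 0.999, 0.0]
ft_force: [0.0, -0.1, -0.1]
grip_width: 0.0855
gripper_force: 0.0
time_s: 3.2
tool_pos: [0.5113, -0.1717, 0.01]
eef_rot: [0.0, 0.037, 0.999, -0.0]
ft_force: [-3.9, 2.5, 10.1]
grip_width: 0.013
gripper_force: 97.5
[ 0.5112946 -0.1716695  0.009972 ] [ 2.32956761e-04  3.73879337e-02  9.99300796e-01 -8.92542677e-05] [-3.92328387  2.49347125 10.07066446]
```

```bash
python3 -m handwheel '[{"x":0,"y":0,"z":4,"wx":0,"wy":0,"wz":0},{"x":0,"y":0,"z":15,"wx":0,"wy":0,"wz":0},{"x":0,"y":0,"z":35,"wx":0,"wy":0,"wz":0},{"x":0,"y":0,"z":60,"wx":0,"wy":0,"wz":0},{"x":0,"y":0,"z":80,"wx":0,"wy":0,"wz":0},{"x":0,"y":0,"z":90,"wx":0,"wy":0,"wz":0},{"x":0,"y":0,"z":90,"wx":0,"wy":0,"wz":0},{"x":0,"y":0,"z":90,"wx":0,"wy":0,"wz":0}]'
python3 - <<'E'
from h import *
b=capture("scene")
cv2.imwrite("pics/c3.png",cv2.resize(b[60:270,210:370],None,fx=2.8,fy=2.8,interpolation=cv2.INTER_CUBIC))
s=sensors.state();print(s["tool_pos"],s["eef_rot"],s["ft_force"],s["moment"],s["grip_width"])
E
```

```text
time_s: 3.87
tool_pos: [0.511, -0.1716, 0.099]
eef_rot: [0.0, 0.037, 0.999, -0.0]
ft_force: [-0.1, -0.2, -6.7]
grip_width: 0.0131
gripper_force: 97.8
[ 0.51061615 -0.17143184  0.0982159 ] [-6.40533367e-04  3.73795244e-02  9.99300908e-01  2.35867216e-04] [-0.23505244 -0.1258918  -6.27231546] [0.032442   0.05598083 0.02018782] 0.013256139014259878
```

View pics/c3.png

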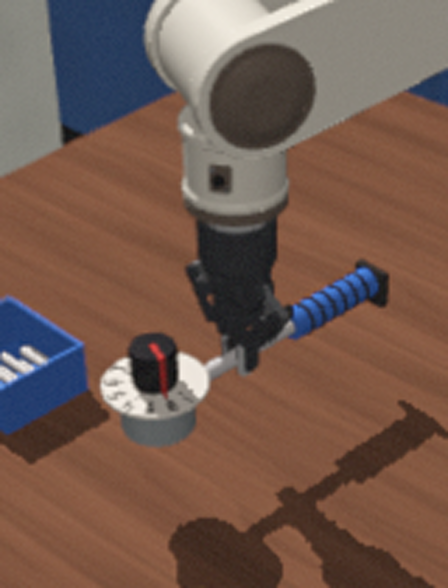

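The wrench is held level. Next I'll carry it over the cradle, turning +10.6°.

```bash
python3 -m handwheel '[{"x":-1,"y":10,"z":5,"wx":0,"wy":0,"wz":0},{"x":-3,"y":30,"z":10,"wx":0,"wy":0,"wz":1},{"x":-6,"y":55,"z":15,"wx":0,"wy":0,"wz":2},{"x":-8,"y":83,"z":20,"wx":0,"wy":0,"wz":3},{"x":-11,"y":111,"z":20,"wx":0,"wy":0,"wz":4},{"x":-14,"y":139,"z":20,"wx":0,"wy":0,"wz":5},{"x":-17,"y":167,"z":20,"wx":0,"wy":0,"wz":6},{"x":-20,"y":195,"z":20,"wx":0,"wy":0,"wz":7}]'
python3 -m handwheel '[{"x":-3,"y":28,"z":0,"wx":0,"wy":0,"wz":1},{"x":-6,"y":56,"z":0,"wx":0,"wy":0,"wz":2},{"x":-9,"y":84,"z":0,"wx":0,"wy":0,"wz":3},{"x":-12,"y":112,"z":0,"wx":0,"wy":0,"wz":3.6},{"x":-15,"y":140,"z":0,"wx":0,"wy":0,"wz":3.6},{"x":-17,"y":165,"z":0,"wx":0,"wy":0,"wz":3.6},{"x":-18.5,"y":182,"z":0,"wx":0,"wy":0,"wz":3.6},{"x":-18.5,"y":191,"z":0,"wx":0,"wy":0,"wz":3.6}]'
python3 -m handwheel '[{"x":0,"y":0,"z":-20,"wx":0,"wy":0,"wz":0},{"x":0,"y":0,"z":-20,"wx":0,"wy":0,"wz":0},{"x":0,"y":0,"z":-20,"wx":0,"wy":0,"wz":0},{"x":0,"y":0,"z":-20,"wx":0,"wy":0,"wz":0}]'
python3 - <<'E'
from h import *
s=sensors.state();print(s["tool_pos"],s["eef_rot"],s["ft_force"],s["moment"],s["grip_width"])
a=capture("top");b=capture("scene")
cv2.imwrite("pics/top4.png",a);cv2.imwrite("pics/scene4.png",b)
A=cv2.resize(a[215:365,190:290],None,fx=4,fy=4,interpolation=cv2.INTER_CUBIC)
B=cv2.resize(b[210:360,340:440],None,fx=4,fy=4,interpolation=cv2.INTER_CUBIC)
cv2.imwrite("pics/c4.png",np.hstack([A,B]))
E
```

```text
time_s: 4.58
tool_pos: [0.4901, 0.0251, 0.1184]
eef_rot: [-0.001, -0.024, 1.0, 0.0]
ft_force: [0.6, 0.7, -5.6]
grip_width: 0.0131
gripper_force: 98.0
time_s: 5.25
tool_pos: [0.4713, 0.2165, 0.1183]
eef_rot: [-0.001, -0.056, 0.998, -0.0]
ft_force: [-0.2, -0.8, -5.5]
grip_width: 0.0132
gripper_force: 98.1
time_s: 5.58
tool_pos: [0.4726, 0.2139, 0.0995]
eef_rot: [-0.0, -0.055, 0.998, -0.0]
ft_force: [-1.0, 0.1, -5.2]
grip_width: 0.013
gripper_force: 98.0
[0.47258643 0.21394439 0.09947433] [-3.11159663e-04 -5.48567671e-02  9.98494169e-01 -1.78922687e-04] [-0.9904459   0.10966974 -5.24635537] [-0.01091313  0.02278889  0.00354375] 0.012976817275060422
```

View pics/c4.png

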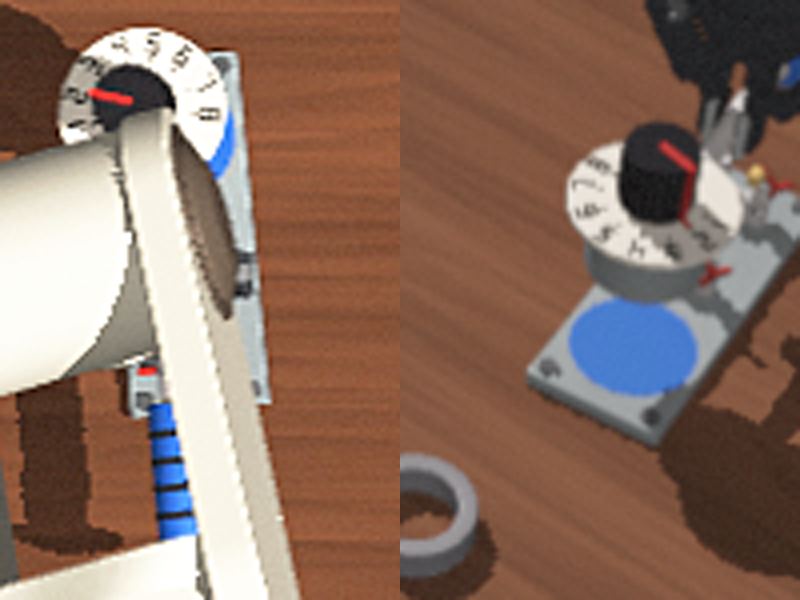

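Top: the dial is centred near crop (143,112), pointer at 2. Scene: dial centre near crop (656,205), and it looks level. I'll fit the dial circle and pad circle in each camera and compare them.

```bash
cat > fc.py <<'E'
from h import *
from scipy.optimize import least_squares
from scipy.ndimage import map_coordinates
def circ(n,img,c0,z,r,sig):
    # sig: scalar image, high inside
    c=np.array(c0,float)
    for it in range(4):
        a=np.radians(np.arange(0,360,4)); rr=np.linspace(.8,1.22,50)*r
        P=np.stack([c[0]+rr[None]*np.cos(a)[:,None],c[1]+rr[None]*np.sin(a)[:,None],np.full((len(a),50),z)],-1)
        px=proj(n,P.reshape(-1,3))
        v=map_coordinates(sig.astype(float),[px[:,1],px[:,0]],order=1).reshape(len(a),50)
        g=v[:,:-6]-v[:,6:]; k=g.argmax(1); ok=g.max(1)>60
        e=P[np.arange(len(a)),k+3,:2][ok]
        s=least_squares(lambda p:np.hypot(e[:,0]-p[0],e[:,1]-p[1])-r,c,loss="soft_l1",f_scale=.001)
        c=s.x
    return c,ok.sum(),np.median(abs(s.fun))*1e3
E
python3 - <<'E'
from fc import *
for n in("top","scene"):
    i0=cv2.imread(f"pics/{n}0.png").astype(int); i4=cv2.imread(f"pics/{n}4.png").astype(int)
    p=circ(n,i0,(.5765,.2265),.012,.040,(i0[...,0]-i0[...,2]))
    w0=circ(n,i0,(.6164,-.179),.05,.050,i0.min(2))
    print(n,"pad",p,"dial0",w0)
    for z in (.137,.1395):
        print("dial4",z,circ(n,i4,(.5765,.2255),z,.050,i4.min(2)))
s=sensors.state();w,x,y,zz=s["eef_rot"];yaw=2*np.arctan2(y,x)-np.pi;print(np.degrees(yaw),s["tool_pos"][:2]+.105*np.array([np.cos(yaw),np.sin(yaw)]))
E
```

```text
top pad (array([0.57515174, 0.22503258]), np.int64(90), np.float64(0.4601681450157775)) dial0 (array([ 0.61677859, -0.18074619]), np.int64(86), np.float64(0.6820357534590982))
dial4 0.137 (array([0.57830428, 0.22360955]), np.int64(60), np.float64(0.5608437577659248))
dial4 0.1395 (array([0.57788326, 0.22315998]), np.int64(60), np.float64(0.5915080795767941))
scene pad (array([0.57647876, 0.22753917]), np.int64(13), np.float64(1.0467501317346222)) dial0 (array([ 0.62127366, -0.17643406]), np.int64(31), np.float64(0.7089775119142536))
dial4 0.137 (array([0.58012717, 0.22618016]), np.int64(24), np.float64(0.7143152579213025))
dial4 0.1395 (array([0.58239206, 0.22745934]), np.int64(24), np.float64(0.7142892761886032))
6.2745983575634074 [0.57734816 0.22548847]
```

```bash
python3 -m handwheel '[{"x":-3,"y":1.5,"z":0,"wx":0,"wy":0,"wz":0},{"x":-3,"y":1.5,"z":-12,"wx":0,"wy":0,"wz":0},{"x":-3,"y":1.5,"z":-25,"wx":0,"wy":0,"wz":0},{"x":-3,"y":1.5,"z":-38,"wx":0,"wy":0,"wz":0},{"x":-3,"y":1.5,"z":-45,"wx":0,"wy":0,"wz":0},{"x":-3,"y":1.5,"z":-45,"wx":0,"wy":0,"wz":0},{"x":-3,"y":1.5,"z":-45,"wx":0,"wy":0,"wz":0}]'
python3 - <<'E'
from fc import *
s=sensors.state();print(s["tool_pos"],s["eef_rot"],s["ft_force"],s["moment"])
a=capture("top");b=capture("scene");i=a.astype(int)
z=s["tool_pos"][2]+.04
print(circ("top",i,(.5755,.2255),z,.05,i.min(2)))
i=b.astype(int);print(circ("scene",i,(.5785,.2285),z,.05,i.min(2)))
B=cv2.resize(b[200:320,365:465],None,fx=5,fy=5,interpolation=cv2.INTER_CUBIC)
cv2.imwrite("pics/c5.png",B)
E
```

```text
time_s: 6.27
tool_pos: [0.4695, 0.2158, 0.0541]
eef_rot: [-0.0, -0.055, 0.998, -0.0]
ft_force: [2.2, 0.2, -5.6]
grip_width: 0.0129
gripper_force: 98.2
[0.46950838 0.21578639 0.05408691] [-3.17577688e-04 -5.50510202e-02  9.98483486e-01 -1.09364300e-04] [ 2.20495884  0.23215742 -5.63024266] [0.0945158  0.00142512 0.02298524]
(array([0.57522127, 0.22484753]), np.int64(60), np.float64(0.7203764027865662))
(array([0.57877867, 0.22889885]), np.int64(26), np.float64(0.4118570858776781))
```

View pics/c5.png

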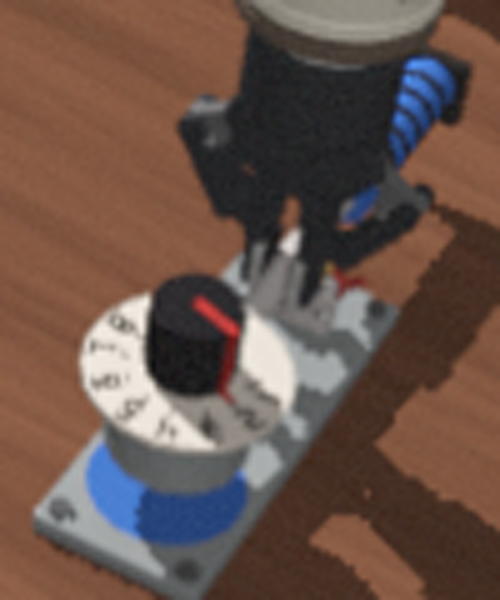

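The dial now matches the pad centre to within about 0.5 mm in both cameras, and the wrench is over the cradle. I'll press down slowly.

```bash
python3 -m handwheel '[{"x":0,"y":0,"z":-3,"wx":0,"wy":0,"wz":0},{"x":0,"y":0,"z":-6,"wx":0,"wy":0,"wz":0},{"x":0,"y":0,"z":-9,"wx":0,"wy":0,"wz":0},{"x":0,"y":0,"z":-12,"wx":0,"wy":0,"wz":0},{"x":0,"y":0,"z":-12,"wx":0,"wy":0,"wz":0}]' - 110
python3 -m handwheel '[{"x":0,"y":0,"z":-3,"wx":0,"wy":0,"wz":0},{"x":0,"y":0,"z":-6,"wx":0,"wy":0,"wz":0},{"x":0,"y":0,"z":-6,"wx":0,"wy":0,"wz":0}]'
```

```text
time_s: 6.78
tool_pos: [0.4697, 0.2155, 0.0419]
eef_rot: [-0.0, -0.055, 0.998, -0.0]
ft_force: [0.3, -2.5, -4.4]
grip_width: 0.0127
gripper_force: 108.1
time_s: 7.03
tool_pos: [0.4699, 0.2143, 0.036]
eef_rot: [-0.0, -0.055, 0.998, -0.001]
ft_force: [1.6, -18.1, -2.5]
grip_width: 0.0127
gripper_force: 108.5
```

```bash
python3 -m handwheel '[{"x":0,"y":0.5,"z":-3,"wx":0,"wy":0,"wz":0},{"x":0,"y":0.5,"z":-6,"wx":0,"wy":0,"wz":0},{"x":0,"y":0.5,"z":-6,"wx":0,"wy":0,"wz":0}]'
python3 -m handwheel '[{"x":0,"y":0,"z":-2,"wx":0,"wy":0,"wz":0},{"x":0,"y":0,"z":-4,"wx":0,"wy":0,"wz":0},{"x":0,"y":0,"z":-6,"wx":0,"wy":0,"wz":0},{"x":0,"y":0,"z":-6,"wx":0,"wy":0,"wz":0}]'
```

```text
time_s: 7.28
tool_pos: [0.4696, 0.2147, 0.0294]
eef_rot: [-0.0, -0.055, 0.998, -0.001]
ft_force: [5.1, -15.9, -13.2]
grip_width: 0.0125
gripper_force: 107.5
time_s: 7.62
tool_pos: [0.4694, 0.2155, 0.0232]
eef_rot: [-0.001, -0.055, 0.998, -0.001]
ft_force: [3.9, -7.4, -15.9]
grip_width: 0.0125
gripper_force: 107.4
```

```bash
python3 -m handwheel '[{"x":0,"y":0,"z":-1,"wx":0,"wy":0,"wz":0},{"x":0,"y":0,"z":-2,"wx":0,"wy":0,"wz":0},{"x":0,"y":0,"z":-2,"wx":0,"wy":0,"wz":0},{"x":0,"y":0,"z":-2,"wx":0,"wy":0,"wz":0}]'
```

```text
time_s: 7.95
tool_pos: [0.4696, 0.2163, 0.0222]
eef_rot: [-0.0, -0.055, 0.998, -0.0]
ft_force: [-0.2, -3.0, -7.3]
grip_width: 0.0123
gripper_force: 108.4
```

```bash
python3 -m handwheel '[{"x":0,"y":0,"z":-1,"wx":0,"wy":0,"wz":0},{"x":0,"y":0,"z":-2,"wx":0,"wy":0,"wz":0},{"x":0,"y":0,"z":-2,"wx":0,"wy":0,"wz":0},{"x":0,"y":0,"z":-2,"wx":0,"wy":0,"wz":0}]'
```

```text
time_s: 8.28
tool_pos: [0.4698, 0.2164, 0.0217]
eef_rot: [0.0, -0.055, 0.998, -0.0]
ft_force: [-11.6, -6.9, 21.2]
grip_width: 0.0131
gripper_force: 111.9
```

It has bottomed out at TCP z 21.7 mm with +21 N. I'll release and rise.

```bash
python3 -m handwheel '[{"x":0,"y":0,"z":1.5,"wx":0,"wy":0,"wz":0},{"x":0,"y":0,"z":1.5,"wx":0,"wy":0,"wz":0},{"x":0,"y":0,"z":1.5,"wx":0,"wy":0,"wz":0},{"x":0,"y":0,"z":1.5,"wx":0,"wy":0,"wz":0},{"x":0,"y":0,"z":1.5,"wx":0,"wy":0,"wz":0},{"x":0,"y":0,"z":1.5,"wx":0,"wy":0,"wz":0},{"x":0,"y":0,"z":1.5,"wx":0,"wy":0,"wz":0}]' 1
python3 -m handwheel '[{"x":0,"y":0,"z":20,"wx":0,"wy":0,"wz":0},{"x":0,"y":0,"z":55,"wx":0,"wy":0,"wz":0},{"x":0,"y":0,"z":95,"wx":0,"wy":0,"wz":0},{"x":0,"y":0,"z":130,"wx":0,"wy":0,"wz":0},{"x":0,"y":0,"z":130,"wx":0,"wy":0,"wz":0},{"x":-100,"y":0,"z":130,"wx":0,"wy":0,"wz":0},{"x":-100,"y":0,"z":130,"wx":0,"wy":0,"wz":0},{"x":-100,"y":0,"z":130,"wx":0,"wy":0,"wz":0}]'
python3 - <<'E'
from fc import *
s=sensors.state();print(s["tool_pos"],s["eef_rot"],s["q"],s["ft_force"])
a=capture("top");b=capture("scene");i=a.astype(int)
print(circ("top",i,(.5755,.2255),.062,.05,i.min(2)))
i=b.astype(int);print(circ("scene",i,(.5785,.2285),.062,.05,i.min(2)))
A=cv2.resize(a[215:365,185:285],None,fx=4,fy=4,interpolation=cv2.INTER_CUBIC)
B=cv2.resize(b[200:350,360:460],None,fx=4,fy=4,interpolation=cv2.INTER_CUBIC)
cv2.imwrite("pics/c6.png",np.hstack([A,B]))
E
```

```text
time_s: 8.87
tool_pos: [0.4696, 0.2164, 0.0217]
eef_rot: [-0.0, -0.055, 0.998, -0.0]
ft_force: [0.8, 0.0, -0.5]
grip_width: 0.0853
gripper_force: 0.0
time_s: 9.53
tool_pos: [0.366, 0.2161, 0.1512]
eef_rot: [-0.001, -0.055, 0.998, -0.0]
ft_force: [-0.1, -1.2, 0.3]
grip_width: 0.0855
gripper_force: 0.0
[0.36601749 0.21609753 0.1511737 ] [-8.64952390e-04 -5.52411960e-02  9.98472659e-01 -1.02818893e-04] [ 3.51411903e-01 -1.24786136e-01  1.87982951e+00  3.13362545e-04
  1.38826390e+00 -1.32998027e+00] [-0.13117282 -1.22209017  0.27694398]
(array([0.57503983, 0.22604884]), np.int64(72), np.float64(0.7349034708149966))
(array([0.5779957 , 0.22941001]), np.int64(31), np.float64(0.7117378260965492))
```

View pics/c6.png

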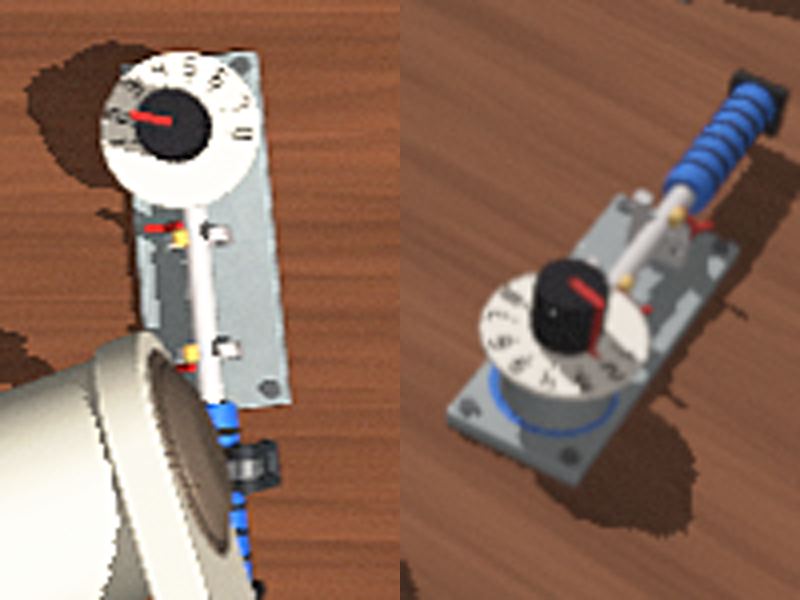

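Top shows the rod in both forks with the brass rollers over it (crop (181,240) and (192,352)), and the dial is over the pad with the pointer at 2. In the scene view the head sits flat on the pad. Next is the sleeve.

```bash
python3 -m handwheel '[{"x":100,"y":6,"z":9,"wx":0,"wy":0,"wz":-50},{"x":100,"y":6,"z":9,"wx":0,"wy":0,"wz":-50},{"x":100,"y":6,"z":9,"wx":0,"wy":0,"wz":-50},{"x":100,"y":6,"z":9,"wx":0,"wy":0,"wz":-50},{"x":100,"y":6,"z":9,"wx":0,"wy":0,"wz":-50},{"x":100,"y":6,"z":9,"wx":0,"wy":0,"wz":-50},{"x":100,"y":6,"z":9,"wx":0,"wy":0,"wz":-50}]' 1 25
python3 -m handwheel '[{"x":110,"y":6,"z":0,"wx":0,"wy":0,"wz":-26},{"x":110,"y":6,"z":0,"wx":0,"wy":0,"wz":-26},{"x":110,"y":6,"z":0,"wx":0,"wy":0,"wz":-26},{"x":110,"y":6,"z":0,"wx":0,"wy":0,"wz":-26},{"x":110,"y":6,"z":0,"wx":0,"wy":0,"wz":-26},{"x":110,"y":6,"z":0,"wx":0,"wy":0,"wz":-26},{"x":110,"y":6,"z":0,"wx":0,"wy":0,"wz":-26},{"x":110,"y":6,"z":0,"wx":0,"wy":0,"wz":-26}]'
python3 -c "
from h import *
s=sensors.state();print(s['tool_pos'],s['eef_rot'],s['q'])"
```

```text
time_s: 10.22
tool_pos: [0.4705, 0.2222, 0.1603]
eef_rot: [-0.0, 0.375, 0.927, -0.0]
ft_force: [-0.3, -0.8, -0.1]
grip_width: 0.0852
gripper_force: 0.0
time_s: 10.88
tool_pos: [0.5793, 0.2284, 0.1611]
eef_rot: [0.0, 0.57, 0.821, 0.0]
ft_force: [-0.3, 0.3, 0.9]
grip_width: 0.085
gripper_force: 0.0
[0.57925613 0.22840324 0.16105573] [8.57001078e-05 5.70285334e-01 8.21446662e-01 1.13299837e-04] [ 2.51920548e-01  2.80126850e-01  1.42348037e+00  1.84586900e-05
  1.43770190e+00 -1.05171874e-01]
```

```bash
python3 -m handwheel '[{"x":-3,"y":0,"z":-30,"wx":0,"wy":0,"wz":0},{"x":-3,"y":0,"z":-60,"wx":0,"wy":0,"wz":0},{"x":-3,"y":0,"z":-78,"wx":0,"wy":0,"wz":0},{"x":-3,"y":0,"z":-88,"wx":0,"wy":0,"wz":0},{"x":-3,"y":0,"z":-92,"wx":0,"wy":0,"wz":0},{"x":-3,"y":0,"z":-92,"wx":0,"wy":0,"wz":0}]'
python3 -m handwheel '[{"x":0,"y":0,"z":0,"wx":0,"wy":0,"wz":0},{"x":0,"y":0,"z":0,"wx":0,"wy":0,"wz":0},{"x":0,"y":0,"z":0,"wx":0,"wy":0,"wz":0},{"x":0,"y":0,"z":0,"wx":0,"wy":0,"wz":0},{"x":0,"y":0,"z":0,"wx":0,"wy":0,"wz":0},{"x":0,"y":0,"z":0,"wx":0,"wy":0,"wz":0},{"x":0,"y":0,"z":0,"wx":0,"wy":0,"wz":0}]' 0 25
```

```text
time_s: 11.38
tool_pos: [0.5765, 0.2284, 0.0689]
eef_rot: [-0.0, 0.571, 0.821, -0.0]
ft_force: [-0.4, 0.3, 0.3]
grip_width: 0.0855
gripper_force: 0.0
time_s: 11.97
tool_pos: [0.5768, 0.2284, 0.0699]
eef_rot: [0.0, 0.571, 0.821, 0.0]
ft_force: [-3.8, -1.3, 8.0]
grip_width: 0.0435
gripper_force: 24.6
```

```bash
python3 -m handwheel '[{"x":0,"y":0,"z":1,"wx":0,"wy":0,"wz":-5},{"x":0,"y":0,"z":1,"wx":0,"wy":0,"wz":-10},{"x":0,"y":0,"z":1,"wx":0,"wy":0,"wz":-16},{"x":0,"y":0,"z":1,"wx":0,"wy":0,"wz":-22},{"x":0,"y":0,"z":1,"wx":0,"wy":0,"wz":-28},{"x":0,"y":0,"z":1,"wx":0,"wy":0,"wz":-34},{"x":0,"y":0,"z":1,"wx":0,"wy":0,"wz":-40},{"x":0,"y":0,"z":1,"wx":0,"wy":0,"wz":-40}]'
python3 -c "
from h import *
s=sensors.state();print(s['tool_pos'],s['ft_force'],s['moment'])"
```

```text
time_s: 12.63
tool_pos: [0.5768, 0.2283, 0.0701]
eef_rot: [0.0, 0.819, 0.574, 0.0]
ft_force: [-0.2, -0.3, -2.0]
grip_width: 0.0434
gripper_force: 26.1
[0.57676442 0.22832241 0.07006344] [-0.21846448 -0.309311   -1.98837166] [-0.08579063 -0.19328067 -0.01660344]
```

```bash
python3 -m handwheel '[{"x":0,"y":0,"z":0,"wx":0,"wy":0,"wz":-5},{"x":0,"y":0,"z":0,"wx":0,"wy":0,"wz":-10},{"x":0,"y":0,"z":0,"wx":0,"wy":0,"wz":-16},{"x":0,"y":0,"z":0,"wx":0,"wy":0,"wz":-22},{"x":0,"y":0,"z":0,"wx":0,"wy":0,"wz":-28},{"x":0,"y":0,"z":0,"wx":0,"wy":0,"wz":-34},{"x":0,"y":0,"z":0,"wx":0,"wy":0,"wz":-40},{"x":0,"y":0,"z":0,"wx":0,"wy":0,"wz":-40}]'
python3 -m handwheel '[{"x":0,"y":0,"z":0,"wx":0,"wy":0,"wz":-5},{"x":0,"y":0,"z":0,"wx":0,"wy":0,"wz":-10},{"x":0,"y":0,"z":0,"wx":0,"wy":0,"wz":-16},{"x":0,"y":0,"z":0,"wx":0,"wy":0,"wz":-22},{"x":0,"y":0,"z":0,"wx":0,"wy":0,"wz":-28},{"x":0,"y":0,"z":0,"wx":0,"wy":0,"wz":-33},{"x":0,"y":0,"z":0,"wx":0,"wy":0,"wz":-35},{"x":0,"y":0,"z":0,"wx":0,"wy":0,"wz":-35}]'
python3 - <<'E'
from h import *
s=sensors.state();print(s['tool_pos'],s['ft_force'],s['moment'],s['eef_rot'])
b=capture("scene");cv2.imwrite("pics/c7.png",cv2.resize(b[210:320,350:450],None,fx=5,fy=5,interpolation=cv2.INTER_CUBIC))
E
```

```text
time_s: 13.3
tool_pos: [0.5767, 0.2283, 0.07]
eef_rot: [-0.0, 0.965, 0.261, 0.0]
ft_force: [-0.5, -0.9, -0.2]
grip_width: 0.0432
gripper_force: 26.2
time_s: 13.97
tool_pos: [0.5767, 0.2283, 0.07]
eef_rot: [-0.0, 0.999, -0.039, 0.0]
ft_force: [-0.2, -0.1, 0.3]
grip_width: 0.0437
gripper_force: 26.3
[0.57671676 0.22832475 0.07001601] [-0.20878638 -0.05511202  0.34273525] [-0.20083429 -0.01455916 -0.00253994] [-5.95148232e-05  9.99247980e-01 -3.87743601e-02  1.41634676e-04]
```

View pics/c7.png

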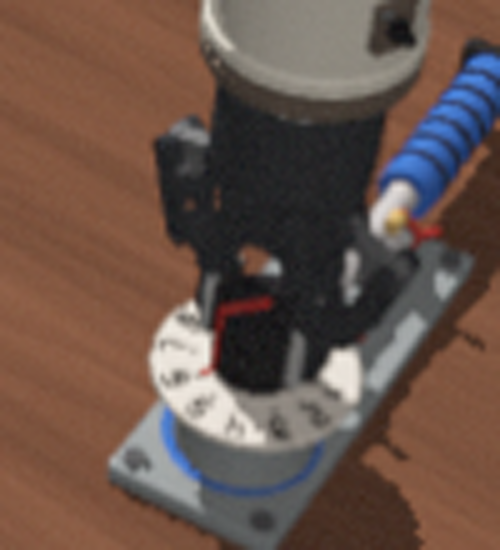

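The pointer foot at crop (207,372) points at the numeral 6 near (177,378), with 7 and 8 above it. I'll release, rise clear and check.

```bash
python3 -m handwheel '[{"x":0,"y":0,"z":0,"wx":0,"wy":0,"wz":0},{"x":0,"y":0,"z":0,"wx":0,"wy":0,"wz":0},{"x":0,"y":0,"z":0,"wx":0,"wy":0,"wz":0},{"x":0,"y":0,"z":0,"wx":0,"wy":0,"wz":0},{"x":0,"y":0,"z":0,"wx":0,"wy":0,"wz":0},{"x":0,"y":0,"z":0,"wx":0,"wy":0,"wz":0},{"x":0,"y":0,"z":0,"wx":0,"wy":0,"wz":0}]' 1
python3 -m handwheel '[{"x":0,"y":0,"z":20,"wx":0,"wy":0,"wz":0},{"x":0,"y":0,"z":50,"wx":0,"wy":0,"wz":0},{"x":0,"y":0,"z":90,"wx":0,"wy":0,"wz":0},{"x":0,"y":0,"z":120,"wx":0,"wy":0,"wz":0},{"x":-90,"y":0,"z":120,"wx":0,"wy":0,"wz":0},{"x":-90,"y":0,"z":120,"wx":0,"wy":0,"wz":0},{"x":-90,"y":0,"z":120,"wx":0,"wy":0,"wz":0},{"x":-90,"y":0,"z":120,"wx":0,"wy":0,"wz":0}]'
python3 -m handwheel '[{"x":-110,"y":0,"z":0,"wx":0,"wy":0,"wz":0},{"x":-110,"y":0,"z":0,"wx":0,"wy":0,"wz":0},{"x":-110,"y":0,"z":0,"wx":0,"wy":0,"wz":0},{"x":-110,"y":0,"z":0,"wx":0,"wy":0,"wz":0},{"x":-110,"y":0,"z":0,"wx":0,"wy":0,"wz":0},{"x":-110,"y":0,"z":0,"wx":0,"wy":0,"wz":0}]'
python3 - <<'E'
from fc import *
a=capture("top");b=capture("scene");i=a.astype(int)
print(circ("top",i,(.5755,.2255),.062,.05,i.min(2)))
A=cv2.resize(a[215:365,185:285],None,fx=4,fy=4,interpolation=cv2.INTER_CUBIC)
B=cv2.resize(b[200:350,360:460],None,fx=4,fy=4,interpolation=cv2.INTER_CUBIC)
cv2.imwrite("pics/c8.png",np.hstack([A,B]))
# pointer angle from top: red pixels on sleeve top
j=i[225:260,205:250];m=(j[...,2]-j[...,1]>80)&(j[...,2]>120);y,x=np.nonzero(m);P=on("top",np.c_[x+205,y+225],.104)[:,:2]-[.575,.226]
print(len(x),P.mean(0),np.degrees(np.arctan2(*P.mean(0)[::-1])))
E
```

```text
time_s: 14.6
tool_pos: [0.5766, 0.2284, 0.0698]
eef_rot: [-0.0, 0.999, -0.041, -0.0]
ft_force: [0.4, -0.3, 0.6]
grip_width: 0.0853
gripper_force: 0.0
time_s: 15.27
tool_pos: [0.4847, 0.2286, 0.1905]
eef_rot: [-0.0, 0.999, -0.04, 0.0]
ft_force: [0.3, -0.9, -0.0]
grip_width: 0.0851
gripper_force: 0.0
time_s: 15.77
tool_pos: [0.3776, 0.2285, 0.19]
eef_rot: [-0.0, 0.999, -0.041, 0.0]
ft_force: [1.2, -0.4, 0.3]
grip_width: 0.0854
gripper_force: 0.0
(array([0.57518982, 0.22637727]), np.int64(76), np.float64(0.76079744695675))
27 [ 0.0097242  -0.00762192] -38.08969970877808
```

View pics/c8.png

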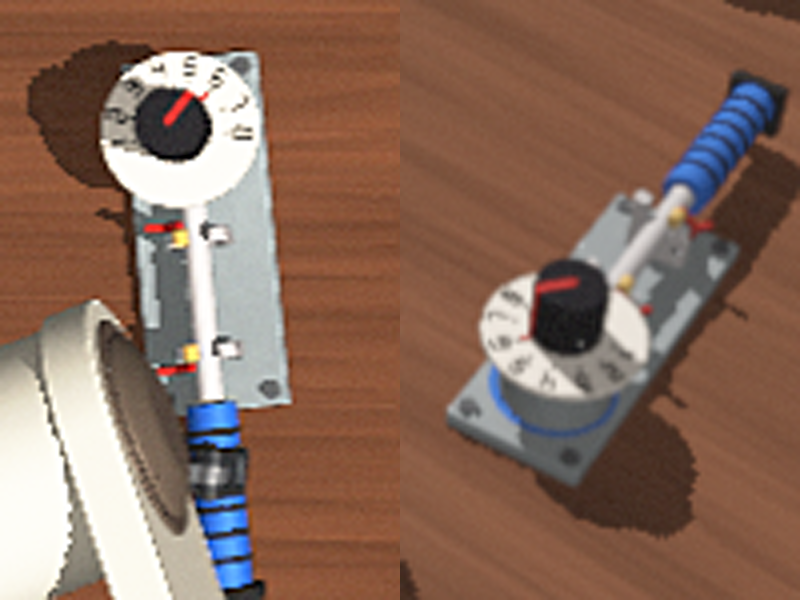

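The pointer is at −38°, against −36.6° expected for 6. The rod is still under both rollers and the gripper is clear.

```bash
python3 -c "
from bench import r
print(r.close_job())"
```

```text
the job is handed in; nothing more can be done
None
```

The wrench is clipped fully home in both forks with its head on the blue pad, the sleeve is set at 6, the arm is clear of everything, and the job is handed in (robot clock about 16 s).

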